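Raise the extraction cabinet window to its mark and set the brake

ROBOT

A 6-joint arm with a two-finger parallel gripper is mounted at the origin on the work surface; the furniture and walls round the work are solid. World frame = base frame: x ahead of the robot, y to its left, z up, the work surface at z = 0. Lengths are in m, angles in rad, forces in N, time in s.
With the tool pointing down it reaches from about 0.3 to 0.775 m from the base axis. Payload 14.6 kg.
Tool frame: the origin (TCP) lies on the centre line of the jaws, within the pads' length; the fingertips stand ctrl.tcp_to_tips ahead of it and the grasp point (between the pads) lies 2 mm behind it (ctrl.tcp_to_tips is the distance from the TCP to the fingertips, in m); z points along the fingers, y is the line along which they close (so a half turn about z gives the same grasp; the last joint's range is limited). The gripper opens to 94 mm and grips with 3 to 60 N. Pads are 16 mm wide; open, the fingers measure 119 mm over their backs; the gripper's body (75 mm by 177 mm) begins 78 mm behind the grasp point.
Start: joints at [-1.416, 0.3, 1.521, -0, 1.321, -0.067], TCP at [0.121, -0.537, 0.222] pointing down, gripper open.
Joint ranges: [-3.03, 3.03], [-0.79, 2.21], [0.23, 2.52], [-1.04, 4.18], [0, 3.07], [-2.55, 2.55]. Speed limits (rad/s): [2.22, 2.22, 2.57, 3.14, 3.14, 3.14].

INTERFACE

Orientations are given as [roll, pitch, yaw] about the fixed x, y, z axes, in that order (R = Rz(yaw) Ry(pitch) Rx(roll)).
In Python, from station import telemetry, viewer, hand_in, ctrl gives the robot as it stands.
- The arm moves only by the tool step_arm, never from a script. Its argument "plan" is a list of rows, each an object of numbers: "dx", "dy", "dz": the shift along the tool's x, y, z scaled (see below); "rx", "ry", "rz": the turn, a rotation vector about the tool's x, y, z scaled (see below); "claw": the closure, from 0 (fully open) to 1 (shut). In form: [{"dx": .., "dy": .., "dz": .., "rx": .., "ry": .., "rz": .., "claw": ..}, ...]. A call has 1 to 10 rows; each row shifts and turns the commanded pose from where the row before left it, along the tool's axes as they then stand; what a row does not reach is not made up. The controller multiplies each number of a shift by 0.1 m and each number of a turn by 90 degrees. A row lasts 1/10 s, in which the tool goes at most 50 mm and 8.59 degrees, less where a joint would pass 70% of its speed; a pose out of reach is approached as far as the arm can. A call with a number of a shift or a turn outside -1 to 1 is refused whole. A call with a gripper value outside its range is refused whole. The fingers move at their own pace and stop on an object; "grip_force" is the grip in N (left out, the last holds). Time passes only in rows, so rows that do not move let the fingers close. It gives the time, the measured TCP pose, the force, the opening and the grip force at its end, in the units of the state.
- telemetry.get_obs(): the state, without advancing time (a new reading comes with each control period).
- viewer.camera(name): name is "side" or "top"; returns a dict with "img" (384x512x3 uint8, red, green, blue), "z_map" (384x512 float32, m along the optical axis (not along the pixel's ray), 0 where there is no reading), "fx", "fy", "cx", "cy" (pixels), "R" (3x3) and "t" (3): a world point X has camera coordinates R X + t. Camera axes: x right, y down, z forward; pixel columns grow to the right and rows downward; lengths in m; the calibration is good to about 2 mm. A picture is of the moment at which its call begins.
- hand_in(): hands the job in; it is judged then, once.
Trained networks look in a picture, given as the dict that the camera call returned (one of the last four; its "shot" number tells which), for a name from the list of things; names that differ only in an ending like _2 or _b are one class to them, and where a whole thing is asked for, a point or a joint stands for the part that bears it (a point fixed in the world has none). Each returns a list of dicts, best first, with "score" (0 to 1); they miss things now and then, are a little off and sometimes report something else, mostly with a low value. They report only what shows in the picture. A call takes as long as a camera call.
- viewer.recognise(target, picture): "rect" ([left, top, right, bottom] in pixels, round what is visible of it).
The state is a dict: "time_s": time; "qpos": joint angles; "joint_vel": joint speeds; "tau": joint torques, N m; "ee_pos": TCP position; "eef_rot": TCP orientation; "force": force on the tool from outside, world axes, zero at the start; "moment": the same for the moment, N m; "grip_width": finger opening in m; "grip_force": force on a finger pad.
Only numpy, scipy, OpenCV 4.12 (cv2) and the standard library are available. Lean on these libraries where they do the work, as an engineer would, in place of code of your own. Each camera call takes 0.05 s, during which the arm holds its last target. There are 200 camera calls.

TASK

On the bench extraction cabinet, push the sliding window up from beneath its lip with your fingertips until the lip is level with the pointer of the height mark on the left column, then push the brake lever at the right all the way back, away from you, so that the window is secured there. Do not pinch the lip or shift the height mark, and leave everything else standing where it is.

Things in the scene. Friction and masses are not known exactly. Their poses are not given: they have to be found in the camera images.
- cabinet: grey cabinet, 110 mm deep, 260 wide, 352 high, fixed, yaw varies. Origin: centre of its underside on the bench; x points level from front to back (away from the robot), y to its left, z up. The front is upright to 80 mm height (55 mm before the origin), then slopes back 15 degrees from vertical; window and mark slide along that slope: (sin 15, 0, cos 15) in this frame
- sash (a joint): how far the glass window is slid up its slope, in m: 0 shut, 0.14 top stop. Counterweighted: it stays where it is left and does not coast; about 3 N (at most 5) along the slope moves it. The lip is level with the mark when this equals joint mark
- lip_edge (a point): middle of the lower front edge of the lip: a straight bar 170 mm wide, 12 thick, standing out 35 mm square to the window (so it rises 15 degrees towards the robot). Frame: x square into the window, y left, z up the slope. Below the lip the space is free down to the bench; window shut, this edge is 133 mm above the bench and 77 mm before the cabinet's origin
- lip_mid (a point): middle of the lip's front, half-way up its thickness (6 mm up the slope from lip_edge); same frame. The lip's lower half is black rubber (35 mm deep), its upper half aluminium (31 mm deep)
- mark (a joint): height of the height mark up the slope, in m, on the same scale as joint sash. Tightly clamped (takes 15 N to shift)
- mark_tip (a point): tip of the height mark's pointer: a small steel clamp with a black thumbscrew on the left column, its pointer directed at the left end of the lip. Frame as for lip_edge
- brake (a joint): angle of the brake lever in rad: 0 = leaning 0.5 rad towards the robot (start), 1.0 = fully back at its stop. It stays where it is left and takes about 1 N at the ball
- brake_tip (a point): centre of the ball (26 mm across) on the end of the black brake lever, at the cabinet's right front. It swings in the cabinet's x-z plane, 75 mm from a pivot 27 mm above the bench, which lies 80 mm before and 190 mm to the right of the cabinet's origin; at both ends of its swing the ball's centre is 93 mm above the bench, 36 mm before or behind the pivot
- white_gear_big: white plastic gear 60 mm across, 12 mm thick, lying inside the cabinet behind the window; loose bystander, to be left alone. Origin: centre of underside
- alloy_cube: grey metal block about 32x36x34 mm on the bench in front of the cabinet, towards its left end; loose bystander, to be left alone. Origin: centre of underside
- solder_reel: reel of solder, 56 mm across, 36 mm high, just left of the cabinet; loose bystander, to be left alone. Origin: centre of underside
- tea_mug: mug, 93 mm high, left of the work; loose bystander, to be left alone. Origin: centre of underside
- multimeter: hand multimeter lying on its back, 128x66x40 mm, left of the work; loose bystander, to be left alone. Origin: centre of underside
- marker: marker pen, 135 mm long, lying right of centre in front of the brake lever; loose bystander, to be left alone. Origin: centre of underside

How it is judged:
On the way, in this order (a step that is already met when the one before it is completed fails the run):
1. the fingers push against the underside of the lip (contact force between the fingers and sash_c5 above 0.5 N), for 0.05 s.
2. the lip is level with the pointer of the mark, within 7 mm (z of lip_mid in the frame of mark_tip between -0.007 and 0.007 m and velocity of joint sash between -0.02 and 0.02 m/s), for 0.3 s.
3. the brake lever is pushed all the way back (value of joint brake above 0.85 rad), for 0.2 s.
At the end, for the whole second after the job is handed in: The middle of the lip is within 7 mm of the mark's pointer, measured along the slope, and the brake lever stands at 0.85 rad or more of its 1.0 rad (z of lip_mid in the frame of mark_tip between -0.007 and 0.007 m and value of joint brake above 0.85 rad); the robot touches nothing.
It fails at once if the lip is pinched between the fingers, above and below at once (contact force between the fingers and sash_c5 above 1 N and contact force between the fingers and sash_c6 above 1 N).
It fails at once if the height mark is shifted by more than 5 mm (distance of mark_tip from where it was at the start of the episode above 0.005 m).
It fails at once if a bystander is moved or lifted by more than 25 mm (distance of any of white_gear_big, alloy_cube, solder_reel, tea_mug, multimeter, marker from where it was at the start of the episode above 0.025 m).
It also fails if it takes over 54 s, if anything falls off the work surface, if the arm or the gripper's body presses on something with over 40 N, if the wrist force passes 120 N, or if a joint passes its speed limit or range.

## Working session

There is one attempt and no reset: what is moved stays moved. The work goes in short steps, Python scripts to look and compute and a tool call to move; the robot and the scene stay as the last step left them, time stands still between calls to the robot, and variables do not carry over. Pictures are saved under pics/ and viewed, at most 10 in all, crops included, and the job is handed in when it is done.

Besides the shell and the picture viewer there is one more tool, called after "Call:" in YAML: its name, and indented under it one key for each argument. step_arm: Moves the arm, as the interface text tells. Shifts and turns lie within -1 to 1; 1 stands for 0.1 m of shift or 90 degrees of turn. Its arguments: {"type":"object","properties":{"plan":{"type":"array"},"grip_force":{"type":"number"}},"required":["plan"]}

```bash
mkdir -p pics; cat > h.py <<'E'
from station import telemetry, viewer, hand_in, ctrl
import numpy as np, cv2
def unproj(c,u,v,z):
    p=np.array([(u-c["cx"])/c["fx"]*z,(v-c["cy"])/c["fy"]*z,z]); return (p-c["t"])@c["R"]
def cloud(c):
    v,u=np.mgrid[:384,:512]; z=c["z_map"]
    P=np.stack([(u-c["cx"])/c["fx"]*z,(v-c["cy"])/c["fy"]*z,z],-1)
    P=(P-c["t"])@c["R"]; P[z<=0]=np.nan; return P
E
python3 - <<'E'
from h import *
o=telemetry.get_obs(); print(o["time_s"],o["ee_pos"],o["eef_rot"],ctrl.tcp_to_tips)
for n in("side","top"):
    c=viewer.camera(n); cv2.imwrite(f"pics/{n}0.png",c["img"][...,::-1]); P=cloud(c); np.savez(f"{n}0.npz",P=P,img=c["img"])
    print(n,"campos",-c["R"].T@c["t"],c["fx"])
    for t in["cabinet","sash","lip_edge","mark","mark_tip","brake","brake_tip","white_gear_big","alloy_cube","solder_reel","tea_mug","multimeter","marker"]:
        for d in viewer.recognise(t,c)[:2]:
            l,tp,r,b=d["rect"]; u,v=int((l+r)/2),int((tp+b)/2)
            print(t,round(d["score"],2),np.round(d["rect"]),np.round(P[v,u],3))
E
```

```text
0.0 [ 0.12094626 -0.53630678  0.22189025] [-3.14048371e+00 -4.17821092e-05  2.21741238e-01] 0.017
side campos [0.2150927  0.55337506 0.8859446 ] 372.4919906662602
cabinet 0.93 [181.  48. 299. 225.] [0.534 0.155 0.205]
cabinet 0.39 [283. 107. 299. 128.] [ 0.517 -0.057  0.079]
sash 0.87 [218.  85. 271. 180.] [0.539 0.129 0.189]
lip_edge 0.91 [220.  85. 271. 188.] [0.535 0.131 0.179]
mark 0.61 [221. 164. 234. 180.] [0.487 0.256 0.232]
mark 0.19 [201. 286. 257. 341.] [0.339 0.453 0.035]
mark_tip 0.55 [223. 165. 233. 176.] [0.488 0.251 0.229]
brake_tip 0.47 [282. 108. 301. 124.] [ 0.515 -0.052  0.094]
alloy_cube 0.7 [268. 198. 287. 225.] [0.394 0.183 0.034]
alloy_cube 0.56 [220.  86. 273. 185.] [0.537 0.123 0.173]
solder_reel 0.65 [207. 226. 233. 249.] [0.474 0.317 0.007]
tea_mug 0.67 [152. 275. 180. 310.] [0.479 0.501 0.039]
multimeter 0.85 [202. 287. 260. 340.] [0.333 0.45  0.041]
multimeter 0.49 [208. 229. 230. 252.] [0.464 0.331 0.031]
marker 0.53 [300. 140. 319. 177.] [ 0.423 -0.023  0.001]
top campos [0.25763362 0.23432517 1.09934165] 464.1060145061893
cabinet 0.6 [226.  62. 394. 198.] [0.552 0.125 0.243]
cabinet 0.48 [251. 109. 352. 184.] [0.534 0.137 0.191]
sash 0.68 [250. 109. 352. 186.] [0.533 0.139 0.188]
mark 0.58 [237. 161. 257. 173.] [0.483 0.246 0.222]
mark_tip 0.57 [236. 157. 260. 170.] [0.488 0.244 0.228]
brake 0.63 [226.  66. 394. 200.] [0.551 0.123 0.23 ]
brake 0.53 [377. 161. 393. 179.] [ 0.511 -0.058  0.099]
alloy_cube 0.79 [270. 214. 288. 235.] [0.394 0.173 0.032]
solder_reel 0.89 [205. 181. 228. 206.] [0.472 0.323 0.001]
solder_reel 0.25 [103. 174. 156. 208.] [0.471 0.525 0.031]
tea_mug 0.85 [102. 175. 155. 210.] [0.467 0.528 0.028]
multimeter 0.8 [148. 217. 176. 275.] [0.343 0.442 0.027]
marker 0.91 [333. 213. 392. 230.] [ 0.406 -0.024  0.012]
```

```bash
python3 - <<'E'
import cv2,numpy as np
a=cv2.imread("pics/side0.png")[30:260,170:340]; b=cv2.imread("pics/top0.png")[50:250,200:410]
a=cv2.resize(a,None,fx=2.3,fy=2.3,interpolation=cv2.INTER_CUBIC)
b=cv2.resize(b,None,fx=1.9,fy=1.9,interpolation=cv2.INTER_CUBIC)
o=np.zeros((560,800,3),np.uint8); o[:a.shape[0],:a.shape[1]]=a; o[:b.shape[0],395:395+b.shape[1]]=b
cv2.imwrite("pics/c0.png",o)
E
```

```text
(no output)
```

View pics/c0.png

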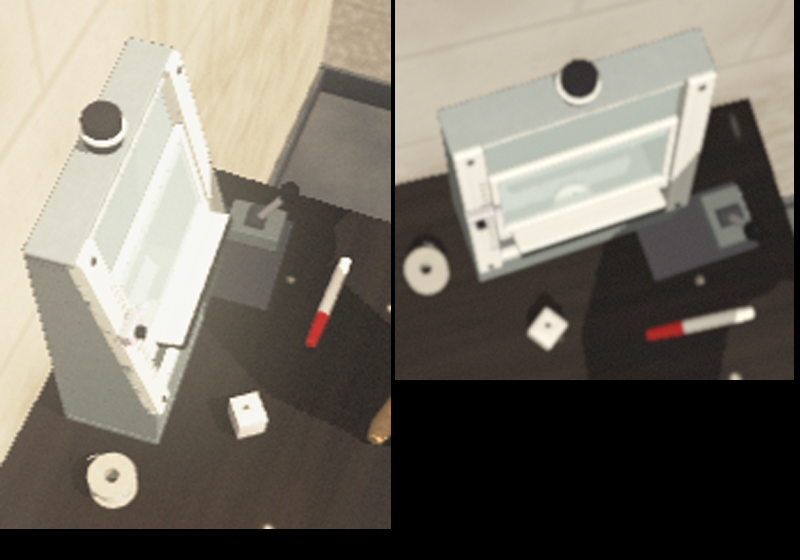

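The picture shows the cabinet turned about 15°, with the lip low. The mark is at side px ≈(228,172), just above the lip's left end. The brake ball is at side px ≈(291,116) and the alloy block at (277,211). Next I fit the cabinet's pose.

```bash
cat > fit.py <<'E'
from h import *
from scipy.optimize import least_squares
def topfit(P):
    m=(np.abs(P[...,2]-.352)<.008)&(P[...,0]>.4)&(P[...,0]<.8)&(P[...,1]>-.1)&(P[...,1]<.4)
    Q=P[m]; r=cv2.minAreaRect(Q[:,:2].astype(np.float32)); return Q,r
E
python3 - <<'E'
from fit import *
for n in("side","top"):
    P=np.load(n+"0.npz")["P"]; Q,r=topfit(P); print(n,len(Q),Q[:,2].mean(),r)
    b=cv2.boxPoints(r); print(np.round(b,3).tolist())
    # rectangle long axis
    e=[b[1]-b[0],b[2]-b[1]]; L=max(e,key=np.linalg.norm); L=L/np.linalg.norm(L); L*=np.sign(L[1])
    yaw=np.arctan2(-L[0],L[1]); X=np.array([np.cos(yaw),np.sin(yaw)]); c=np.array(r[0])
    o=c-X*.0365; print("yaw",yaw,"origin",o)
    # local coordinates and front structure
    Y=np.array([-X[1],X[0]]); d=P-np.r_[o,0]; lx=d[...,:2]@X; ly=d[...,:2]@Y; z=P[...,2]
    s=np.array([np.sin(.2618),np.cos(.2618)])
    up=(lx+.055)*s[0]+(z-.08)*s[1]; out=-((lx+.055)*s[1]-(z-.08)*s[0])
    # front-plane check: columns
    m=(abs(abs(ly)-.115)<.01)&(up>.03)&(up<.25); print("column out-of-plane",np.nanmedian(out[m]))
    for y0 in(-.06,0,.06):
        m=(abs(ly-y0)<.01)&(out>.015)&(out<.06)&(z>.1)
        print("lip",y0,m.sum(),np.round(np.nanpercentile(up[m],[2,25,50,75,98]),4),"out",np.round(np.nanpercentile(out[m],[2,50,98]),4))
    m=(ly>.088)&(ly<.125)&(out>.006)&(out<.06)&(z>.1)
    print("mark",m.sum(),np.round(np.nanpercentile(up[m],[2,25,50,75,98]),4),"ly",np.round(np.nanpercentile(ly[m],[2,50,98]),4),"out",np.round(np.nanpercentile(out[m],[2,50,98]),4))
    m=(abs(lx+.116)<.03)&(abs(ly+.19)<.03)&(z>.085); print("ball",m.sum(),np.nanmean(lx[m]),np.nanmean(ly[m]),np.nanmax(z[m]))
    np.savez(n+"L.npz",up=up,out=out,ly=ly)
E
```

```text
side 1115 0.3518895111827024 ((0.6112824082374573, 0.16028645634651184), (0.08175104856491089, 0.474261075258255), 14.955739974975586)
[[0.5109999775886536, 0.3790000081062317], [0.6330000162124634, -0.07900000363588333], [0.7120000123977661, -0.057999998331069946], [0.5899999737739563, 0.4000000059604645]]
yaw 0.26102683 origin [0.57601883 0.1508668 ]
column out-of-plane 0.014572828404926285
lip -0.06 100 [0.063  0.0696 0.0711 0.0721 0.1759] out [0.0153 0.0325 0.0487]
lip 0 324 [0.0627 0.071  0.1105 0.1636 0.2768] out [0.0151 0.0174 0.0511]
lip 0.06 369 [0.0624 0.0701 0.1112 0.1636 0.2468] out [0.016  0.021  0.0561]
mark 735 [0.0242 0.1204 0.1746 0.2414 0.2496] ly [0.0884 0.1119 0.1246] out [0.0077 0.0303 0.0444]
ball 70 -0.1205169288008529 -0.18460315686207224 0.10886808384987817
top 1545 0.3518301905643765 ((0.6143611073493958, 0.13988593220710754), (0.08248312771320343, 0.5173616409301758), 14.933917045593262)
[[0.5080000162124634, 0.3790000081062317], [0.640999972820282, -0.12099999934434891], [0.7210000157356262, -0.0989999994635582], [0.5879999995231628, 0.4000000059604645]]
yaw 0.26064593 origin [0.57909394 0.13047971]
column out-of-plane 0.012777852294384044
lip -0.06 99 [0.0601 0.0677 0.0701 0.0712 0.0735] out [0.0155 0.0334 0.0465]
lip 0 284 [0.0606 0.0683 0.0706 0.1355 0.2441] out [0.015  0.0208 0.0509]
lip 0.06 509 [0.0606 0.0693 0.1076 0.1601 0.2458] out [0.0155 0.0195 0.054 ]
mark 1265 [0.0583 0.0975 0.1685 0.2077 0.248 ] ly [0.0888 0.105  0.1239] out [0.0082 0.0213 0.0536]
ball 107 -0.1210949028209851 -0.1705685683174673 0.10826813344596259
```

```bash
cat > fit.py <<'E'
from h import *
def top(P,band=.003):
    m=(np.abs(P[...,2]-.352)<band)&(P[...,0]>.4)&(P[...,0]<.8)&(P[...,1]>-.15)&(P[...,1]<.4)
    return m
E
python3 - <<'E'
from fit import *
for n in("side","top"):
    P=np.load(n+"0.npz")["P"]; m=top(P).astype(np.uint8)
    k,lab,st,ce=cv2.connectedComponentsWithStats(m,connectivity=4)
    for i in range(1,k):
        if st[i,4]<40: continue
        Q=P[lab==i][:,:2].astype(np.float32); r=cv2.minAreaRect(Q); print(n,st[i],np.round(r[0],4),np.round(r[1],4),r[2])
        if r[1][0]<.05 or r[1][1]<.05 : print(np.round(cv2.boxPoints(r),3).tolist())
    yaw=.261; X=np.array([np.cos(yaw),np.sin(yaw)]);Y=np.array([-X[1],X[0]])
    Q=P[m>0][:,:2]; print(np.histogram(Q@X,np.arange(.57,.76,.01)),np.histogram(Q@Y,np.arange(-.3,.3,.02)))
E
```

```text
side [204  20  15  22  43] [0.6797 0.0564] [0.0021 0.0729] 14.601940155029297
[[0.6700000166893005, 0.09099999815225601], [0.6880000233650208, 0.020999999716877937], [0.6899999976158142, 0.020999999716877937], [0.6710000038146973, 0.09200000017881393]]
side [167  50  32  48  94] [0.6452 0.1852] [0.0028 0.1368] 15.233154296875
[[0.6259999871253967, 0.25099998712539673], [0.6620000004768372, 0.11900000274181366], [0.6650000214576721, 0.11999999731779099], [0.6290000081062317, 0.25200000405311584]]
side [204  74  19  15 210] [0.5856 0.1642] [0.0332 0.0353] 9.37595272064209
[[0.5659999847412109, 0.17900000512599945], [0.5720000267028809, 0.14399999380111694], [0.6050000190734863, 0.14900000393390656], [0.5989999771118164, 0.18400000035762787]]
side [147  98  20  30  62] [0.6176 0.2883] [0.0025 0.0708] 15.249713897705078
[[0.6069999933242798, 0.32199999690055847], [0.6259999871253967, 0.2540000081062317], [0.628000020980835, 0.2549999952316284], [0.609000027179718, 0.3230000138282776]]
side [125 128  23  35  75] [0.5982 0.3626] [0.0023 0.0766] 15.518610000610352
[[0.5870000123977661, 0.39
[... 1664 characters left out ...]
,  16,  17,  15,  17,  18,  16,  16,
        17, 123, 209,  21,  17,  18,  17,  16,  18,  18,  17,  19,  16,
        14,   0,   0]), array([-3.00000000e-01, -2.80000000e-01, -2.60000000e-01, -2.40000000e-01,
       -2.20000000e-01, -2.00000000e-01, -1.80000000e-01, -1.60000000e-01,
       -1.40000000e-01, -1.20000000e-01, -1.00000000e-01, -8.00000000e-02,
       -6.00000000e-02, -4.00000000e-02, -2.00000000e-02,  2.77555756e-16,
        2.00000000e-02,  4.00000000e-02,  6.00000000e-02,  8.00000000e-02,
        1.00000000e-01,  1.20000000e-01,  1.40000000e-01,  1.60000000e-01,
        1.80000000e-01,  2.00000000e-01,  2.20000000e-01,  2.40000000e-01,
        2.60000000e-01,  2.80000000e-01]))
```

```bash
python3 - <<'E'
from h import *
for n in("side","top"):
    P=np.load(n+"0.npz")["P"]; z=P[...,2]; reg=(P[...,0]>.45)&(P[...,0]<.72)&(P[...,1]>-.06)&(P[...,1]<.33)
    hh=np.histogram(z[reg&(z>.29)&(z<.36)],np.arange(.29,.361,.005)); print(hh[0])
    i=hh[0].argmax(); zt=np.median(z[reg&(z>hh[1][i])&(z<hh[1][i+1])]); m=(reg&(abs(z-zt)<.003)).astype(np.uint8)
    k,lab,st,_=cv2.connectedComponentsWithStats(m); j=1+st[1:,4].argmax(); Q=P[lab==j][:,:2].astype(np.float32)
    r=cv2.minAreaRect(Q); b=cv2.boxPoints(r); print(n,zt,len(Q),r,np.round(b,4).tolist())
E
```

```text
[ 340  277  252  314  320  304 2139  237  213  254  256  249  410  215]
side 0.3224979986894397 1983 ((0.5831018686294556, 0.16283392906188965), (0.05267544835805893, 0.2644658088684082), 19.288429260253906) [[0.5145999789237976, 0.27889999747276306], [0.6018999814987183, 0.02930000051856041], [0.6516000032424927, 0.04670000076293945], [0.564300000667572, 0.2962999939918518]]
[ 415  298  311  433  347 1106 2761  271  262  369  325  370  552  294]
top 0.32151247545627776 3101 ((0.5819995999336243, 0.1592431664466858), (0.05327992141246796, 0.26328378915786743), 19.41206932067871) [[0.5131000280380249, 0.2745000123977661], [0.600600004196167, 0.026200000196695328], [0.6509000062942505, 0.04390000179409981], [0.5633999705314636, 0.2922999858856201]]
```

```bash
python3 - <<'E'
from h import *
yaw=.338; X=np.array([np.cos(yaw),np.sin(yaw)]);Y=np.array([-X[1],X[0]])
o=np.array([.5825,.161])-.030*X; print("o",o)
S,C=np.sin(.2618),np.cos(.2618)
for n in("side","top"):
    D=np.load(n+"0.npz");P=D["P"]
    d=P-np.r_[o,0]; lx=d[...,:2]@X; ly=d[...,:2]@Y; z=P[...,2]
    up=(lx+.055)*S+(z-.08)*C; out=-((lx+.055)*C-(z-.08)*S)
    m=(z>.09)&(z<.11)&(abs(ly+.19)<.03)&(abs(lx+.116)<.04); print(n,"ball",m.sum(),np.nanmedian(lx[m]),np.nanmedian(ly[m]),np.nanmax(z[m]))
    for y0 in(-.12,-.06,0,.06,.12):
        m=(abs(ly-y0)<.006)&(z>.085); 
        for a in np.arange(0,.1,.006):
            mm=m&(up>=a)&(up<a+.006)
            if mm.sum(): print(y0,"up%.3f"%a,mm.sum(),np.round(np.nanpercentile(out[mm],[5,50,95]),3),end="; ")
        print()
    m=(ly>.08)&(ly<.14)&(up>.0)&(up<.2)
    # purple/black mark: map of out over up
    for a in np.arange(.02,.15,.006):
        mm=m&(up>=a)&(up<a+.006)&(out>.006); print("%.3f"%a,mm.sum(),np.round(np.nanpercentile(ly[mm],[0,50,100]),3) if mm.any() else "",np.round(np.nanmax(out[mm]),3) if mm.any() else "")
E
```

```text
o [0.55419741 0.15105197]
side ball 66 -0.11403218308663221 -0.18138322995981657 0.10886808384987817
-0.12 up0.024 1 [0.003 0.003 0.003]; -0.12 up0.030 4 [0.003 0.003 0.004]; -0.12 up0.036 4 [0.002 0.003 0.004]; -0.12 up0.042 2 [0.004 0.004 0.004]; -0.12 up0.048 5 [0.002 0.003 0.004]; -0.12 up0.054 4 [0.003 0.003 0.004]; -0.12 up0.060 4 [0.002 0.004 0.004]; -0.12 up0.066 3 [0.003 0.004 0.004]; -0.12 up0.072 4 [0.003 0.004 0.004]; -0.12 up0.078 3 [0.003 0.004 0.004]; -0.12 up0.084 4 [0.003 0.004 0.005]; -0.12 up0.090 4 [0.004 0.004 0.004]; -0.12 up0.096 6 [0.002 0.004 0.004]; 
-0.06 up0.060 1 [0.032 0.032 0.032]; -0.06 up0.066 8 [0.028 0.031 0.032]; -0.06 up0.072 46 [0.    0.015 0.028]; -0.06 up0.078 10 [-0.004 -0.003 -0.001]; -0.06 up0.084 7 [-0.004 -0.004  0.34 ]; -0.06 up0.090 4 [-0.004 -0.004  0.289]; -0.06 up0.096 4 [-0.003 -0.003  0.29 ]; 
0 up0.030 2 [0.306 0.306 0.307]; 0 up0.036 1 [0.308 0.308 0.308]; 0 up0.042 2 [0.309 0.31  0.31 ]; 0 up0.054 1 [0.311 0.311 0.311]; 0 up0.060 4 [0.074 0.314 0.315]; 0 up0.066 10 [0.028 0.031 0.188]; 0 up0.072 60 [0.    0.018 0.492]; 0 up0.078 
[... 4547 characters left out ...]
   0.005  0.006]; 
0.020 1 [0.091 0.091 0.091] 0.427
0.026 8 [0.087 0.089 0.091] 0.433
0.032 13 [0.083 0.09  0.122] 0.432
0.038 24 [0.082 0.089 0.091] 0.434
0.044 43 [0.08  0.086 0.121] 0.434
0.050 53 [0.08  0.086 0.12 ] 0.435
0.056 60 [0.08  0.084 0.119] 0.436
0.062 72 [0.08  0.083 0.126] 0.437
0.068 52 [0.08  0.081 0.105] 0.438
0.074 14 [0.08  0.081 0.104] 0.422
0.080 0  
0.086 2 [0.08  0.081 0.081] 0.371
0.092 0  
0.098 5 [0.08  0.081 0.102] 0.38
0.104 4 [0.08  0.081 0.081] 0.379
0.110 2 [0.08  0.081 0.081] 0.38
0.116 1 [0.08 0.08 0.08] 0.382
0.122 0  
0.128 1 [0.125 0.125 0.125] 0.016
0.134 13 [0.103 0.115 0.13 ] 0.024
0.140 48 [0.09  0.112 0.13 ] 0.026
0.146 96 [0.101 0.117 0.13 ] 0.026
```

```bash
cat >> h.py <<'E'
yaw=.338; X=np.array([np.cos(yaw),np.sin(yaw)]);Y=np.array([-X[1],X[0]]); O=np.array([.5542,.1510])
S,C=np.sin(.2618),np.cos(.2618)
def loc(P):
    d=P-np.r_[O,0]; lx=d[...,:2]@X; ly=d[...,:2]@Y; z=P[...,2]
    return lx,ly,(lx+.055)*S+(z-.08)*C,-((lx+.055)*C-(z-.08)*S)
E
python3 - <<'E'
from h import *
for n in("side","top"):
    D=np.load(n+"0.npz");lx,ly,up,out=loc(D["P"])
    for w in((.085,.095),(.095,.101),(.101,.107),(.107,.120),(.12,.135)):
        m=(ly>w[0])&(ly<w[1])&(out>.009)&(out<.05)&(up>.09)&(up<.22)
        print(n,w,m.sum(),np.round(np.percentile(up[m],[0,5,50,95,100]),4) if m.any() else "",np.round(np.percentile(out[m],[5,50,95]),3) if m.any() else "")
    m=(ly>.085)&(ly<.135)&(out>.009)&(out<.05)&(up>.09)&(up<.22); v,u=np.nonzero(m); print(u.min(),u.max(),v.min(),v.max())
    # zoom colour + up-map of that area
    im=D["img"][v.min()-14:v.max()+20,u.min()-14:u.max()+20,::-1]
    cv2.imwrite(f"pics/m{n}.png",cv2.resize(im,None,fx=9,fy=9,interpolation=cv2.INTER_NEAREST))
a=cv2.imread("pics/mside.png");b=cv2.imread("pics/mtop.png");h=max(a.shape[0],b.shape[0])
o=np.hstack([np.pad(i,((0,h-i.shape[0]),(0,6),(0,0))) for i in(a,b)]);s=min(1,800/o.shape[1],600/h);print(o.shape,s)
cv2.imwrite("pics/m.png",cv2.resize(o,None,fx=s,fy=s))
E
```

```text
side (0.085, 0.095) 0  
side (0.095, 0.101) 5 [0.1438 0.144  0.1457 0.1473 0.1477] [0.011 0.014 0.014]
side (0.101, 0.107) 8 [0.1421 0.1427 0.1484 0.152  0.1525] [0.011 0.014 0.015]
side (0.107, 0.12) 32 [0.1383 0.1405 0.15   0.153  0.1541] [0.01  0.014 0.023]
side (0.12, 0.135) 54 [0.1372 0.1411 0.1486 0.1534 0.1545] [0.01  0.015 0.023]
224 233 163 180
top (0.085, 0.095) 8 [0.1401 0.1407 0.1421 0.1441 0.1444] [0.01  0.013 0.016]
top (0.095, 0.101) 8 [0.1404 0.1406 0.1432 0.145  0.1451] [0.01  0.014 0.016]
top (0.101, 0.107) 20 [0.1367 0.1377 0.1481 0.1508 0.1522] [0.01  0.016 0.018]
top (0.107, 0.12) 58 [0.136  0.1389 0.1477 0.151  0.1516] [0.01  0.017 0.025]
top (0.12, 0.135) 51 [0.1339 0.1372 0.1479 0.1522 0.1529] [0.009 0.016 0.025]
237 257 159 171
(459, 885, 3) 0.903954802259887
```

View pics/m.png

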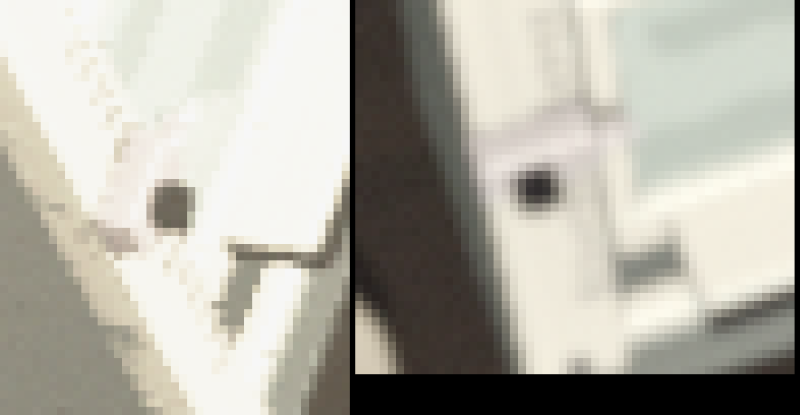

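The top crop shows the mark clamp, with its thumbscrew at (537,187). Its pointer runs right along (600,115), and the lip's left end is below it. I put the pointer at ≈0.143 m up the slope and the lip top at ≈0.074 m, so the lip needs to rise about 75 mm.

```bash
python3 - <<'E'
from h import *
print([a for a in dir(ctrl) if a[0]!="_"],[a for a in dir(telemetry) if a[0]!="_"])
o=telemetry.get_obs(); print(np.round(o["qpos"],4),np.round(o["force"],2))
for y0 in(-.06,-.03,0,.03,.06):
  for n in("side","top"):
    lx,ly,up,out=loc(np.load(n+"0.npz")["P"]); m=(abs(ly-y0)<.01)&(out>.008)&(out<.026)&(up>.05)&(up<.1); print(n,y0,m.sum(),np.median(up[m]))
def w(up,out,ly): return np.r_[O+X*(-.055+up*S-out*C)+Y*ly,.08+up*C+out*S]
print(w(.061,.035,0),w(.041,.03,0))
E
```

```text
['MotionError', 'tcp_to_tips'] ['get_obs']
[-1.4156  0.2999  1.521  -0.      1.3207 -0.0666] [ 0.01 -0.36  0.94]
side -0.06 46 0.0759318883736872
top -0.06 72 0.0734268862936048
side -0.03 45 0.07541288520062356
top -0.03 72 0.0734528150396292
side 0 48 0.07582449371759742
top 0 73 0.07316238235142315
side 0.03 51 0.07542824477017307
top 0.03 74 0.07376916958328616
side 0.06 53 0.07581184824599287
top 0.06 71 0.07367374506036985
[0.48531206 0.1267867  0.14798015] [0.48498491 0.12667171 0.12736754]
```

Call:
step_arm:
  plan:
    - {"dy": -0.5, "claw": 1}
    - {"dy": -0.5, "claw": 1}
    - {"dy": -0.5, "claw": 1}
    - {"dy": -0.5, "claw": 1}
    - {"dy": -0.5, "claw": 1}
    - {"dy": -0.5, "claw": 1}
    - {"dy": -0.5, "claw": 1}
    - {"rz": -0.09, "claw": 1}

```text
$.plan[0]: bad value
```

Call:
step_arm:
  plan:
    - {"dx": 0, "dy": -0.5, "dz": 0, "rx": 0, "ry": 0, "rz": 0, "claw": 1}
    - {"dx": 0, "dy": -0.5, "dz": 0, "rx": 0, "ry": 0, "rz": 0, "claw": 1}
    - {"dx": 0, "dy": -0.5, "dz": 0, "rx": 0, "ry": 0, "rz": 0, "claw": 1}
    - {"dx": 0, "dy": -0.5, "dz": 0, "rx": 0, "ry": 0, "rz": 0, "claw": 1}
    - {"dx": 0, "dy": -0.5, "dz": 0, "rx": 0, "ry": 0, "rz": 0, "claw": 1}
    - {"dx": 0, "dy": -0.5, "dz": 0, "rx": 0, "ry": 0, "rz": 0, "claw": 1}

```text
time_s: 2.0
ee_pos: [0.0547, -0.242, 0.222]
eef_rot: [-3.142, 0.0, 0.222]
force: [-1.1, 0.1, 1.0]
grip_width: 0.0494
grip_force: 0.0
```

Call:
step_arm:
  plan:
    - {"dx": 0.5, "dy": 0, "dz": 0, "rx": 0, "ry": 0, "rz": 0, "claw": 1}
    - {"dx": 0.5, "dy": 0, "dz": 0, "rx": 0, "ry": 0, "rz": 0, "claw": 1}
    - {"dx": 0.5, "dy": 0, "dz": 0, "rx": 0, "ry": 0, "rz": 0, "claw": 1}
    - {"dx": 0.5, "dy": 0, "dz": 0, "rx": 0, "ry": 0, "rz": 0, "claw": 1}
    - {"dx": 0.5, "dy": 0, "dz": 0, "rx": 0, "ry": 0, "rz": 0, "claw": 1}
    - {"dx": 0.5, "dy": 0, "dz": 0, "rx": 0, "ry": 0, "rz": 0, "claw": 1}
    - {"dx": 0, "dy": 0, "dz": 0, "rx": 0, "ry": 0, "rz": 0, "claw": 1}

```text
time_s: 2.7
ee_pos: [0.3233, -0.1848, 0.222]
eef_rot: [-3.14, 0.0, 0.227]
force: [-0.7, -0.5, -0.1]
grip_width: 0.0003
grip_force: 0.0
```

Call:
step_arm:
  plan:
    - {"dx": 0, "dy": 0, "dz": 0, "rx": 0, "ry": 0, "rz": -0.09, "claw": 1}
    - {"dx": 0, "dy": 0, "dz": 0, "rx": 0, "ry": 0, "rz": -0.09, "claw": 1}
    - {"dx": 0, "dy": 0, "dz": 0, "rx": 0, "ry": 0, "rz": -0.09, "claw": 1}
    - {"dx": 0, "dy": 0, "dz": 0, "rx": 0, "ry": 0, "rz": -0.09, "claw": 1}
    - {"dx": 0, "dy": 0, "dz": 0, "rx": 0, "ry": 0, "rz": -0.09, "claw": 1}
    - {"dx": 0, "dy": 0, "dz": 0, "rx": 0, "ry": 0, "rz": -0.07, "claw": 1}
    - {"dx": 0, "dy": 0, "dz": 0, "rx": 0, "ry": 0, "rz": 0, "claw": 1}

```text
time_s: 3.4
ee_pos: [0.3192, -0.1868, 0.2227]
eef_rot: [3.141, 0.0, 1.04]
force: [-0.0, 0.0, 0.6]
grip_width: 0.0005
grip_force: 0.0
```

Call:
step_arm:
  plan:
    - {"dx": 0, "dy": 0, "dz": 0, "rx": 0, "ry": 0.09, "rz": 0, "claw": 1}
    - {"dx": 0, "dy": 0, "dz": 0, "rx": 0, "ry": 0.09, "rz": 0, "claw": 1}
    - {"dx": 0, "dy": 0, "dz": 0, "rx": 0, "ry": 0.09, "rz": 0, "claw": 1}
    - {"dx": 0, "dy": 0, "dz": 0, "rx": 0, "ry": 0.09, "rz": 0, "claw": 1}
    - {"dx": 0, "dy": 0, "dz": 0, "rx": 0, "ry": 0.09, "rz": 0, "claw": 1}

```text
time_s: 3.9
ee_pos: [0.3195, -0.1872, 0.2233]
eef_rot: [3.141, -0.712, 1.035]
force: [0.7, 0.5, -0.7]
grip_width: 0.0008
grip_force: 0.0
```

```bash
python3 - <<'E'
from h import *
o=telemetry.get_obs(); print(o["time_s"],np.round(o["qpos"],3),np.round(o["ee_pos"],4),np.round(o["eef_rot"],3))
E
```

```text
3.9 [-1.043  0.039  1.977  0.609  1.53  -0.66 ] [ 0.3195 -0.1872  0.2233] [ 3.141 -0.712  1.035]
```

Call:
step_arm:
  plan:
    - {"dx": 0, "dy": 0, "dz": 0, "rx": 0, "ry": 0.09, "rz": 0, "claw": 1}
    - {"dx": 0, "dy": 0, "dz": 0, "rx": 0, "ry": 0.09, "rz": 0, "claw": 1}
    - {"dx": 0, "dy": 0, "dz": 0, "rx": 0, "ry": 0.09, "rz": 0, "claw": 1}
    - {"dx": 0, "dy": 0, "dz": 0, "rx": 0, "ry": 0.09, "rz": 0, "claw": 1}
    - {"dx": 0, "dy": 0, "dz": 0, "rx": 0, "ry": 0.05, "rz": 0, "claw": 1}
    - {"dx": 0, "dy": 0, "dz": 0, "rx": 0, "ry": 0, "rz": 0, "claw": 1}

```text
time_s: 4.5
ee_pos: [0.3192, -0.1867, 0.2216]
eef_rot: [-3.115, -1.354, 1.011]
force: [0.1, 0.7, -0.2]
grip_width: 0.0008
grip_force: 0.0
```

```bash
cat >> h.py <<'E'
from scipy.spatial.transform import Rotation as Ro
def w(up,out,ly): return np.r_[O+X*(-.055+up*S-out*C)+Y*ly,.08+up*C+out*S]
def go(target):  # tool-axis shift (units of 0.1 m) to put the TCP at target
    o=telemetry.get_obs(); R=Ro.from_euler("xyz",o["eef_rot"]).as_matrix(); return np.round((np.asarray(target)-o["ee_pos"])@R/.1,2)
def tipsat(t):
    o=telemetry.get_obs(); R=Ro.from_euler("xyz",o["eef_rot"]).as_matrix(); return np.asarray(t)-.017*R[:,2]
E
python3 - <<'E'
from h import *
o=telemetry.get_obs(); print(o["time_s"],np.round(o["qpos"],3),np.round(o["ee_pos"],4),np.round(o["eef_rot"],3)); R=Ro.from_euler("xyz",o["eef_rot"]).as_matrix(); print(R.round(3))
T=w(.061-.008-.014,.012,0.0); print("tip under",T,"TCP",tipsat(T),"tool shift",go(tipsat(T)))
E
```

```text
4.5 [-1.203  0.364  1.98   0.925  1.859 -0.939] [ 0.3192 -0.1867  0.2216] [-3.115 -1.354  1.011]
[[ 0.114  0.861  0.496]
 [ 0.182 -0.509  0.841]
 [ 0.977 -0.006 -0.215]]
tip under [0.50089948 0.1322655  0.12077694] TCP [0.49246225 0.11796612 0.12442946] tool shift [-0.2  -0.05  3.63]
```

Call:
step_arm:
  plan:
    - {"dx": 0, "dy": 0, "dz": 0.5, "rx": 0, "ry": 0, "rz": 0, "claw": 1}
    - {"dx": 0, "dy": 0, "dz": 0.5, "rx": 0, "ry": 0, "rz": 0, "claw": 1}
    - {"dx": -0.1, "dy": 0, "dz": 0.4, "rx": 0, "ry": 0, "rz": 0, "claw": 1}
    - {"dx": -0.1, "dy": -0.05, "dz": 0.4, "rx": 0, "ry": 0, "rz": 0, "claw": 1}
    - {"dx": 0, "dy": 0, "dz": 0.4, "rx": 0, "ry": 0, "rz": 0, "claw": 1}
    - {"dx": 0, "dy": 0, "dz": 0.4, "rx": 0, "ry": 0, "rz": 0, "claw": 1}
    - {"dx": 0, "dy": 0, "dz": 0, "rx": 0, "ry": 0, "rz": 0, "claw": 1}

```text
time_s: 5.2
ee_pos: [0.4421, 0.0343, 0.1462]
eef_rot: [-3.135, -1.349, 1.037]
force: [-1.0, 0.1, 0.0]
grip_width: 0.0009
grip_force: 0.0
```

```bash
python3 - <<'E'
from h import *
o=telemetry.get_obs(); print(o["time_s"],np.round(o["qpos"],3),np.round(o["ee_pos"],4),np.round(o["eef_rot"],3)); R=Ro.from_euler("xyz",o["eef_rot"]).as_matrix(); print(R.round(3))
T=w(.061-.008-.014,.012,0.0); print("tool shift",go(tipsat(T)))
a,b=viewer.camera("side")["img"],viewer.camera("top")["img"]
f=lambda i:cv2.resize(i[...,::-1],None,fx=2,fy=2)
cv2.imwrite("pics/s1.png",np.hstack([f(a[40:300,160:360]),f(b[50:310,220:420])]))
E
```

```text
5.2 [-0.615  0.418  2.194  1.383  1.423 -1.035] [0.4421 0.0343 0.1462] [-3.135 -1.349  1.037]
[[ 0.112  0.864  0.491]
 [ 0.19  -0.503  0.843]
 [ 0.975 -0.001 -0.22 ]]
tool shift [0.   0.01 1.  ]
```

View pics/s1.png

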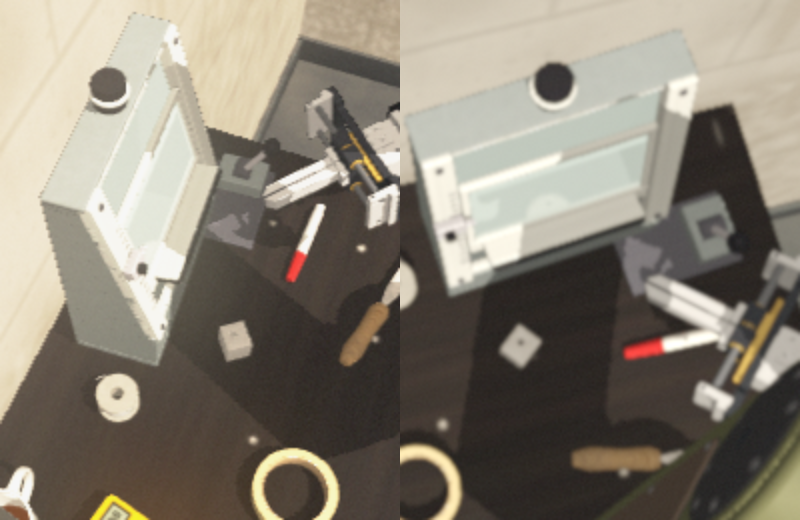

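The side view shows the closed fingers at (270,195) heading for the lip, and the top view has the tips at (650,285). The gripper's right wing is at (785,265), close to the brake ball at (740,242). I will turn the tool more square to the cabinet before going in.

Call:
step_arm:
  plan:
    - {"dx": 0, "dy": 0, "dz": 0, "rx": -0.08, "ry": 0, "rz": 0, "claw": 1}
    - {"dx": 0, "dy": 0, "dz": 0, "rx": -0.08, "ry": 0, "rz": 0, "claw": 1}
    - {"dx": 0, "dy": 0, "dz": 0, "rx": -0.08, "ry": 0, "rz": 0, "claw": 1}
    - {"dx": 0, "dy": 0, "dz": 0, "rx": 0, "ry": 0, "rz": 0, "claw": 1}

```text
time_s: 5.7
ee_pos: [0.4407, 0.0308, 0.1466]
eef_rot: [2.768, -1.351, 1.032]
force: [0.3, -0.0, 0.9]
grip_width: 0.0007
grip_force: 0.0
```

```bash
python3 - <<'E'
from h import *
o=telemetry.get_obs(); print(o["time_s"],np.round(o["qpos"],3),np.round(o["ee_pos"],4),np.round(o["eef_rot"],3)); R=Ro.from_euler("xyz",o["eef_rot"]).as_matrix(); print(R.round(3))
T=w(.061-.008-.014,.012,0.0); print("tool shift",go(tipsat(T)))
E
```

```text
5.7 [-0.592  0.309  2.426  1.793  1.254 -1.247] [0.4407 0.0308 0.1466] [ 2.768 -1.351  1.032]
[[ 0.112  0.616  0.78 ]
 [ 0.187 -0.784  0.592]
 [ 0.976  0.08  -0.203]]
tool shift [ 0.01 -0.45  0.95]
```

Call:
step_arm:
  plan:
    - {"dx": 0, "dy": -0.1, "dz": 0.2, "rx": 0, "ry": 0, "rz": 0, "claw": 1}
    - {"dx": 0, "dy": -0.1, "dz": 0.2, "rx": 0, "ry": 0, "rz": 0, "claw": 1}
    - {"dx": 0, "dy": -0.1, "dz": 0.2, "rx": 0, "ry": 0, "rz": 0, "claw": 1}
    - {"dx": 0, "dy": -0.1, "dz": 0.2, "rx": 0, "ry": 0, "rz": 0, "claw": 1}
    - {"dx": 0, "dy": -0.05, "dz": 0.15, "rx": 0, "ry": 0, "rz": 0, "claw": 1}
    - {"dx": 0, "dy": 0, "dz": 0, "rx": 0, "ry": 0, "rz": 0, "claw": 1}
    - {"dx": 0, "dy": 0, "dz": 0, "rx": 0, "ry": 0, "rz": 0, "claw": 1}

```text
time_s: 6.4
ee_pos: [0.4884, 0.1222, 0.1241]
eef_rot: [2.761, -1.352, 1.044]
force: [-0.9, 0.3, -0.2]
grip_width: 0.0003
grip_force: 0.0
```

```bash
python3 - <<'E'
from h import *
o=telemetry.get_obs(); print(o["time_s"],np.round(o["qpos"],3),np.round(o["ee_pos"],4),np.round(o["eef_rot"],3),o["force"].round(1)); R=Ro.from_euler("xyz",o["eef_rot"]).as_matrix(); print(R.round(3))
T=w(.061-.008-.014,.012,0.0); print("tool shift",go(tipsat(T)))
print("0.01 up slope in tool units", (w(.01,0,0)-w(0,0,0))@R/.1)
a,b=viewer.camera("side")["img"],viewer.camera("top")["img"]
f=lambda i:cv2.resize(i[...,::-1],None,fx=2,fy=2)
cv2.imwrite("pics/s2.png",np.hstack([f(a[40:300,160:360]),f(b[50:310,220:420])]))
E
```

```text
6.4 [-0.225  0.419  2.366  2.169  1.152 -1.354] [0.4884 0.1222 0.1241] [ 2.761 -1.352  1.044] [-0.9  0.3 -0.2]
[[ 0.109  0.62   0.777]
 [ 0.188 -0.78   0.597]
 [ 0.976  0.081 -0.202]]
tool shift [ 0.   -0.   -0.01]
0.01 up slope in tool units [0.09856307 0.01625026 0.00460974]
```

View pics/s2.png

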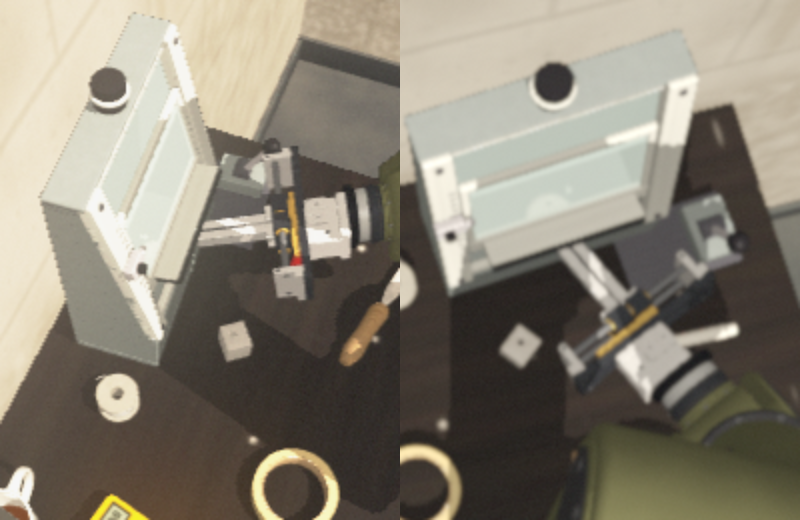

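The side view shows the fingertips beneath the lip at (200,235), and the top view has them at (570,255). The wing at (690,265) is clear of the ball at (738,242). Now I push up along the slope.

Call:
step_arm:
  plan:
    - {"dx": 0.1, "dy": 0.016, "dz": 0.005, "rx": 0, "ry": 0, "rz": 0, "claw": 1}
    - {"dx": 0.1, "dy": 0.016, "dz": 0.005, "rx": 0, "ry": 0, "rz": 0, "claw": 1}
    - {"dx": 0.1, "dy": 0.016, "dz": 0.005, "rx": 0, "ry": 0, "rz": 0, "claw": 1}
    - {"dx": 0.1, "dy": 0.016, "dz": 0.005, "rx": 0, "ry": 0, "rz": 0, "claw": 1}
    - {"dx": 0.1, "dy": 0.016, "dz": 0.005, "rx": 0, "ry": 0, "rz": 0, "claw": 1}
    - {"dx": 0.1, "dy": 0.016, "dz": 0.005, "rx": 0, "ry": 0, "rz": 0, "claw": 1}
    - {"dx": 0.1, "dy": 0.016, "dz": 0.005, "rx": 0, "ry": 0, "rz": 0, "claw": 1}
    - {"dx": 0, "dy": 0, "dz": 0, "rx": 0, "ry": 0, "rz": 0, "claw": 1}

```text
time_s: 7.3
ee_pos: [0.5056, 0.1282, 0.1932]
eef_rot: [2.755, -1.351, 1.047]
force: [-0.2, -0.1, 0.5]
grip_width: 0.0007
grip_force: 0.0
```

```bash
cat > chk.py <<'E'
from h import *
o=telemetry.get_obs(); print(o["time_s"],np.round(o["ee_pos"],4),o["force"].round(1),"TCP loc",[np.round(float(v),4) for v in loc(o["ee_pos"])])
for n in("side","top"):
    c=viewer.camera(n); P=cloud(c); lx,ly,up,out=loc(P)
    ms=[(abs(ly-y0)<.01)&(out>.008)&(out<.026)&(up>.06)&(up<.2) for y0 in(-.06,-.04,0,.04,.06)]
    print(n,"lip top",[(int(m.sum()),np.round(float(np.median(up[m])),4)) for m in ms])
    cv2.imwrite(f"pics/z_{n}.png",c["img"][...,::-1])
E
python3 chk.py
```

```text
7.3 [0.5056 0.1282 0.1932] [-0.2 -0.1  0.5] TCP loc [np.float64(-0.0534), np.float64(-0.0054), np.float64(0.1097), np.float64(0.0277)]
side lip top [(45, np.float64(0.1345)), (46, np.float64(0.1344)), (53, np.float64(0.1344)), (58, np.float64(0.1347)), (59, np.float64(0.1349))]
top lip top [(83, np.float64(0.1326)), (77, np.float64(0.1326)), (75, np.float64(0.1323)), (79, np.float64(0.1325)), (83, np.float64(0.1326))]
```

Call:
step_arm:
  plan:
    - {"dx": 0.05, "dy": 0.008, "dz": 0.002, "rx": 0, "ry": 0, "rz": 0, "claw": 1}
    - {"dx": 0.05, "dy": 0.008, "dz": 0.002, "rx": 0, "ry": 0, "rz": 0, "claw": 1}
    - {"dx": 0.04, "dy": 0.006, "dz": 0.002, "rx": 0, "ry": 0, "rz": 0, "claw": 1}
    - {"dx": 0, "dy": 0, "dz": 0, "rx": 0, "ry": 0, "rz": 0, "claw": 1}
    - {"dx": 0, "dy": 0, "dz": 0, "rx": 0, "ry": 0, "rz": 0, "claw": 1}

```text
time_s: 7.9
ee_pos: [0.5088, 0.1305, 0.2061]
eef_rot: [2.761, -1.351, 1.042]
force: [0.4, -0.0, 0.4]
grip_width: 0.0001
grip_force: 0.0
```

```bash
python3 chk.py; python3 - <<'E'
import cv2,numpy as np
f=lambda i:cv2.resize(i,None,fx=10,fy=10,interpolation=cv2.INTER_CUBIC)
a,b=cv2.imread("pics/z_side.png"),cv2.imread("pics/z_top.png")
cv2.imwrite("pics/s3.png",np.hstack([f(a[145:195,215:255]),f(b[140:190,230:270])]))
E
```

```text
7.9 [0.5088 0.1305 0.2061] [ 0.4 -0.   0.4] TCP loc [np.float64(-0.0497), np.float64(-0.0043), np.float64(0.1231), np.float64(0.0275)]
side lip top [(49, np.float64(0.1476)), (50, np.float64(0.1479)), (57, np.float64(0.1477)), (58, np.float64(0.148)), (57, np.float64(0.1477))]
top lip top [(83, np.float64(0.1458)), (81, np.float64(0.1459)), (80, np.float64(0.1456)), (82, np.float64(0.1457)), (82, np.float64(0.1461))]
```

View pics/s3.png

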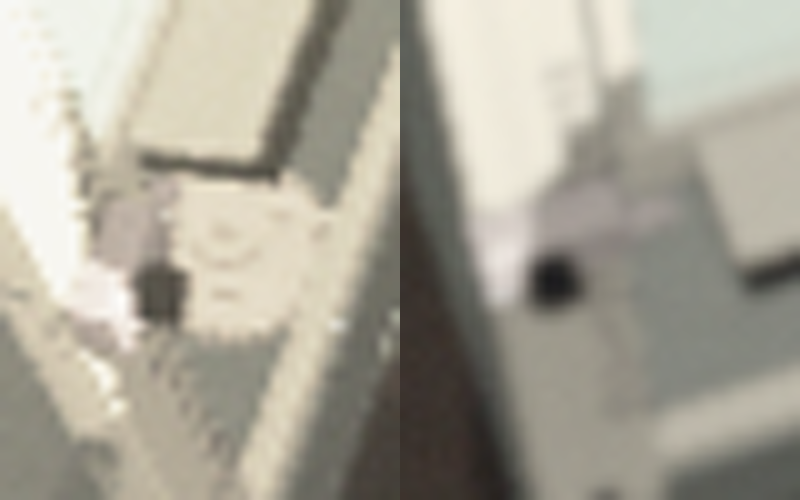

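The pointer tip is at ≈(665,205) in the top half and ≈(165,190) in the side half, with the lip's end beside it. I read its height there directly.

```bash
python3 - <<'E'
from h import *
for n,(u0,u1,v0,v1) in {"side":(227,236,160,172),"top":(251,261,156,166)}.items():
    c=viewer.camera(n); lx,ly,up,out=loc(cloud(c)); np.set_printoptions(linewidth=200,suppress=True)
    s=np.s_[v0:v1,u0:u1]; ok=(out[s]>.007)&(out[s]<.03)
    print(n); print(np.where(ok,np.round(up[s]*1000,0),0).astype(int)); print(np.where(ok,np.round(ly[s]*1000),0).astype(int)); print(np.where(ok,np.round(out[s]*1000),0).astype(int))
    i=c["img"].astype(int); print((i[s][...,2]-i[s][...,1]))
E
```

```text
side
[[  0   0   0   0 143 146 144 145 146]
 [  0   0   0   0   0 140 139 140 143]
 [  0   0   0   0   0   0   0 139 139]
 [  0   0   0 145 145 147   0   0   0]
 [  0   0 145 146 146 145   0   0   0]
 [151 151 152 152 145   0   0   0   0]
 [152 151 154 150 144   0   0   0   0]
 [152 152 152 149 144   0   0   0   0]
 [150 151 152 148 143   0   0   0   0]
 [152 151 148 147 142   0   0   0   0]
 [152 152 148 147 141   0   0   0   0]
 [151 149 146 149 138   0   0   0   0]]
[[  0   0   0   0  86  88  86  87  87]
 [  0   0   0   0   0  86  86  86  87]
 [  0   0   0   0   0   0   0  88  88]
 [  0   0   0  96  95  96   0   0   0]
 [  0   0  98  99  98  98   0   0   0]
 [105 105 105 105 100   0   0   0   0]
 [108 108 109 106 102   0   0   0   0]
 [111 110 110 108 104   0   0   0   0]
 [112 112 113 110 106   0   0   0   0]
 [116 115 113 111 108   0   0   0   0]
 [118 118 115 114 110   0   0   0   0]
 [120 118 116 118 110   0   0   0   0]]
[[ 0  0  0  0  7 11 13 15 18]
 [ 0  0  0  0  0  9 11 14 17]
 [ 0  0  0  0  0  0  0 14 16]
 [ 0  0  0  9 11 14  0  0  0]
 [ 0  0  8 10 13 15  0  0  0]
 [ 8 10
[... 1600 characters left out ...]
  8]
 [ 8  0  0  0  0  0  0  0  0 10]
 [ 9  0  0  0  0 10  0  0  0  8]
 [12  0  9 11 12 12 13  0  0  0]
 [14 15 13 13 14 15 15  0  0  0]
 [15 18 16 14 17 16  0  0  0  0]
 [17 17 16  0  0  0  0  0  0  0]
 [17 17  0  0  0  0  0  0  0  0]
 [16 16  0  0  0  0  0  0  0  0]]
[[-11 -12 -12 -11 -13 -13 -13 -13 -11 -13]
 [ -8 -11 -12 -13 -12 -12 -12 -11 -11 -12]
 [ -7 -10 -12 -11 -12 -10 -10  -9 -10 -11]
 [ -7  -7  -9  -8  -8  -7  -8  -7  -8  -9]
 [ -7  -6  -7  -7  -6  -6  -6  -8  -8  -8]
 [ -6  -6  -6  -5  -6  -6  -6  -7  -8  -8]
 [ -6  -6  -5  -5  -6  -5  -8  -8  -9  -8]
 [ -5  -6  -6  -6  -7  -7  -7  -8  -9  -7]
 [ -4  -6  -6  -8  -8  -7  -9  -9  -9  -8]
 [ -7  -7  -8  -7  -8  -8  -9  -9  -8  -9]]
```

Call:
step_arm:
  plan:
    - {"dx": 0.02, "dy": 0.003, "dz": 0.001, "rx": 0, "ry": 0, "rz": 0, "claw": 1}
    - {"dx": 0, "dy": 0, "dz": 0, "rx": 0, "ry": 0, "rz": 0, "claw": 1}
    - {"dx": 0, "dy": 0, "dz": 0, "rx": 0, "ry": 0, "rz": 0, "claw": 1}
    - {"dx": 0, "dy": 0, "dz": 0, "rx": 0, "ry": 0, "rz": 0, "claw": 1}
    - {"dx": 0, "dy": 0, "dz": 0, "rx": 0, "ry": 0, "rz": 0, "claw": 1}

```text
time_s: 8.6
ee_pos: [0.5091, 0.1306, 0.2076]
eef_rot: [2.765, -1.351, 1.038]
force: [-0.5, 0.6, -1.1]
grip_width: 0.0005
grip_force: 0.8
```

```bash
python3 chk.py
```

```text
8.6 [0.5091 0.1306 0.2076] [-0.5  0.6 -1.1] TCP loc [np.float64(-0.0493), np.float64(-0.0043), np.float64(0.1247), np.float64(0.0275)]
side lip top [(46, np.float64(0.1491)), (51, np.float64(0.149)), (57, np.float64(0.149)), (52, np.float64(0.149)), (59, np.float64(0.1489))]
top lip top [(82, np.float64(0.147)), (77, np.float64(0.1469)), (77, np.float64(0.147)), (82, np.float64(0.1469)), (86, np.float64(0.147))]
```

Call:
step_arm:
  plan:
    - {"dx": -0.06, "dy": -0.01, "dz": -0.003, "rx": 0, "ry": 0, "rz": 0, "claw": 1}
    - {"dx": -0.06, "dy": -0.01, "dz": -0.003, "rx": 0, "ry": 0, "rz": 0, "claw": 1}
    - {"dx": 0, "dy": 0, "dz": -0.2, "rx": 0, "ry": 0, "rz": 0, "claw": 1}
    - {"dx": 0, "dy": 0, "dz": -0.3, "rx": 0, "ry": 0, "rz": 0, "claw": 1}
    - {"dx": 0, "dy": 0, "dz": -0.2, "rx": 0, "ry": 0, "rz": 0, "claw": 1}
    - {"dx": 0, "dy": 0.3, "dz": -0.2, "rx": 0, "ry": 0, "rz": 0, "claw": 1}
    - {"dx": 0, "dy": 0.3, "dz": -0.2, "rx": 0, "ry": 0, "rz": 0, "claw": 1}
    - {"dx": 0, "dy": 0.3, "dz": -0.1, "rx": 0, "ry": 0, "rz": 0, "claw": 1}
    - {"dx": 0, "dy": 0, "dz": 0, "rx": 0, "ry": 0, "rz": 0, "claw": 1}

```text
time_s: 9.6
ee_pos: [0.4697, -0.0154, 0.228]
eef_rot: [2.756, -1.351, 1.044]
force: [-0.2, 1.3, -0.0]
grip_width: 0.0002
grip_force: 0.0
```

```bash
python3 chk.py; python3 - <<'E'
from h import *
o=telemetry.get_obs(); print(np.round(o["qpos"],3)); R=Ro.from_euler("xyz",o["eef_rot"]).as_matrix(); print(R.round(3))
c=viewer.camera("top"); lx,ly,up,out=loc(cloud(c)); z=cloud(c)[...,2]
m=(abs(ly+.19)<.03)&(abs(lx+.11)<.03)&(z>.085)&(z<.115);print("ball",m.sum(),np.nanmean(lx[m]),np.nanmean(ly[m]))
T=np.r_[O+X*(-.16)+Y*(-.188),.098]; print(go(tipsat(T)))
print("10mm along cab X:",np.r_[X,0]@R*.1)
E
```

```text
9.6 [ 0.4697 -0.0154  0.228 ] [-0.2  1.3 -0. ] TCP loc [np.float64(-0.1349), np.float64(-0.129), np.float64(0.1223), np.float64(0.1155)]
side lip top [(48, np.float64(0.1487)), (52, np.float64(0.1491)), (52, np.float64(0.1492)), (54, np.float64(0.1492)), (57, np.float64(0.149))]
top lip top [(82, np.float64(0.1473)), (80, np.float64(0.1467)), (78, np.float64(0.147)), (81, np.float64(0.1471)), (80, np.float64(0.1475))]
[-0.658  0.12   2.304  1.631  1.247 -0.917]
[[ 0.111  0.618  0.778]
 [ 0.187 -0.782  0.594]
 [ 0.976  0.079 -0.203]]
ball 47 -0.11513385796343246 -0.19371632022270838
[-1.39  0.41 -0.33]
10mm along cab X: [0.01670052 0.03238236 0.09312613]
```

Call:
step_arm:
  plan:
    - {"dx": 0, "dy": 0.2, "dz": -0.2, "rx": 0, "ry": 0, "rz": 0, "claw": 1}
    - {"dx": 0, "dy": 0.2, "dz": -0.1, "rx": 0, "ry": 0, "rz": 0, "claw": 1}
    - {"dx": 0, "dy": 0, "dz": 0, "rx": -0.06, "ry": 0, "rz": 0, "claw": 1}
    - {"dx": 0, "dy": 0, "dz": 0, "rx": -0.06, "ry": 0, "rz": 0, "claw": 1}
    - {"dx": 0, "dy": 0, "dz": 0, "rx": -0.06, "ry": 0, "rz": 0, "claw": 1}
    - {"dx": 0, "dy": 0, "dz": 0, "rx": 0, "ry": 0, "rz": 0, "claw": 1}

```text
time_s: 10.35
ee_pos: [0.4689, -0.059, 0.236]
eef_rot: [2.488, -1.351, 1.033]
force: [0.0, -0.2, 0.3]
grip_width: 0.0007
grip_force: 0.0
```

```bash
cat > b.py <<'E'
from h import *
o=telemetry.get_obs(); print(o["time_s"],np.round(o["qpos"],3),o["ee_pos"].round(4),o["force"].round(1)); R=Ro.from_euler("xyz",o["eef_rot"]).as_matrix(); print(R.round(3))
T=np.r_[O+X*(-.16)+Y*(-.19),.098]; print(go(tipsat(T)))
print("10mm along cab X:",(np.r_[X,0]@R*.1).round(3))
E
python3 b.py
```

```text
10.35 [-0.695  0.035  2.394  1.852  1.111 -1.014] [ 0.4689 -0.059   0.236 ] [ 0.  -0.2  0.3]
[[ 0.112  0.378  0.919]
 [ 0.187 -0.916  0.355]
 [ 0.976  0.132 -0.173]]
[-1.39  0.01 -0.03]
10mm along cab X: [0.017 0.005 0.098]
```

Call:
step_arm:
  plan:
    - {"dx": -0.3, "dy": 0, "dz": 0, "rx": 0, "ry": 0, "rz": 0, "claw": 1}
    - {"dx": -0.3, "dy": 0, "dz": 0, "rx": 0, "ry": 0, "rz": 0, "claw": 1}
    - {"dx": -0.3, "dy": 0, "dz": 0, "rx": 0, "ry": 0, "rz": 0, "claw": 1}
    - {"dx": -0.3, "dy": 0, "dz": 0, "rx": 0, "ry": 0, "rz": 0, "claw": 1}
    - {"dx": -0.19, "dy": 0, "dz": -0.03, "rx": 0, "ry": 0, "rz": 0, "claw": 1}
    - {"dx": 0, "dy": 0, "dz": 0, "rx": 0, "ry": 0, "rz": 0, "claw": 1}
    - {"dx": 0, "dy": 0, "dz": 0, "rx": 0, "ry": 0, "rz": 0, "claw": 1}

```text
time_s: 11.05
ee_pos: [0.452, -0.0883, 0.1019]
eef_rot: [2.485, -1.352, 1.037]
force: [-0.6, -0.4, -1.0]
grip_width: 0.0004
grip_force: 0.0
```

```bash
python3 b.py; python3 - <<'E'
from h import *
a,b=viewer.camera("side")["img"],viewer.camera("top")["img"]
f=lambda i:cv2.resize(i[...,::-1],None,fx=2,fy=2)
cv2.imwrite("pics/s4.png",np.hstack([f(a[40:300,200:400]),f(b[50:310,260:460])]))
E
```

```text
11.05 [-0.814  0.52   2.376  1.908  1.31  -1.47 ] [ 0.452  -0.0883  0.1019] [-0.6 -0.4 -1. ]
[[ 0.11   0.379  0.919]
 [ 0.187 -0.916  0.355]
 [ 0.976  0.132 -0.172]]
[-0.01 -0.01 -0.01]
10mm along cab X: [0.017 0.005 0.098]
```

View pics/s4.png

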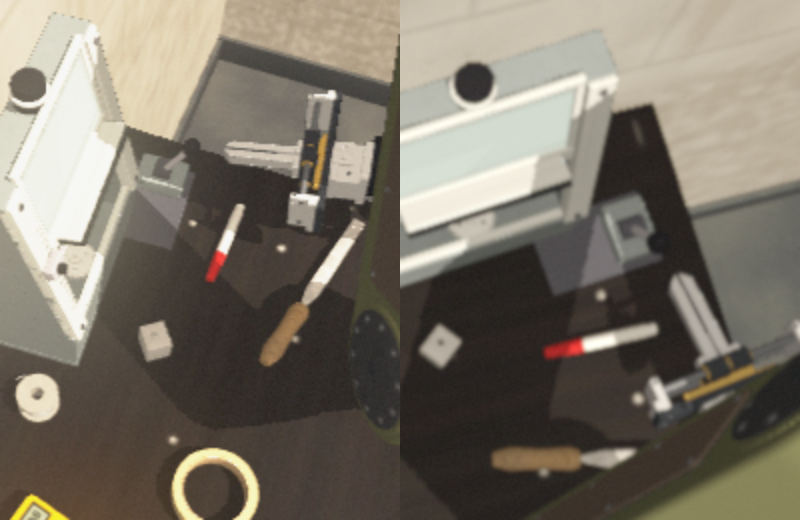

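The side view has the ball at (193,148) with the tips at (228,152) in line. In the top view the ball is at (656,243) and the tips at (682,280), about 6–9 mm too far right. I shift left and push.

Call:
step_arm:
  plan:
    - {"dx": 0, "dy": -0.06, "dz": 0, "rx": 0, "ry": 0, "rz": 0, "claw": 1}
    - {"dx": 0.025, "dy": 0.007, "dz": 0.147, "rx": 0, "ry": 0, "rz": 0, "claw": 1}
    - {"dx": 0.025, "dy": 0.007, "dz": 0.147, "rx": 0, "ry": 0, "rz": 0, "claw": 1}
    - {"dx": 0.025, "dy": 0.007, "dz": 0.147, "rx": 0, "ry": 0, "rz": 0, "claw": 1}
    - {"dx": 0.025, "dy": 0.007, "dz": 0.147, "rx": 0, "ry": 0, "rz": 0, "claw": 1}
    - {"dx": 0.025, "dy": 0.007, "dz": 0.147, "rx": 0, "ry": 0, "rz": 0, "claw": 1}
    - {"dx": 0.025, "dy": 0.007, "dz": 0.147, "rx": 0, "ry": 0, "rz": 0, "claw": 1}
    - {"dx": 0.017, "dy": 0.005, "dz": 0.098, "rx": 0, "ry": 0, "rz": 0, "claw": 1}
    - {"dx": 0, "dy": 0, "dz": 0, "rx": 0, "ry": 0, "rz": 0, "claw": 1}
    - {"dx": 0, "dy": 0, "dz": 0, "rx": 0, "ry": 0, "rz": 0, "claw": 1}

```text
time_s: 12.15
ee_pos: [0.5429, -0.0493, 0.1011]
eef_rot: [2.48, -1.351, 1.041]
force: [-0.1, 0.5, -0.9]
grip_width: 0.0001
grip_force: 0.0
```

```bash
python3 chk.py; python3 - <<'E'
from h import *
o=telemetry.get_obs(); R=Ro.from_euler("xyz",o["eef_rot"]).as_matrix(); t=o["ee_pos"]+.017*R[:,2]; print("tip",[round(float(v),4) for v in loc(t)],t[2])
a,b=viewer.camera("side")["img"],viewer.camera("top")["img"]
f=lambda i:cv2.resize(i[...,::-1],None,fx=4,fy=4)
cv2.imwrite("pics/s5.png",np.hstack([f(a[80:160,250:350]),f(b[120:200,340:440])]))
E
```

```text
12.15 [ 0.5429 -0.0493  0.1011] [-0.1  0.5 -0.9] TCP loc [np.float64(-0.077), np.float64(-0.1852), np.float64(0.0147), np.float64(0.0268)]
side lip top [(48, np.float64(0.1491)), (52, np.float64(0.149)), (55, np.float64(0.149)), (59, np.float64(0.149)), (56, np.float64(0.149))]
top lip top [(77, np.float64(0.1467)), (81, np.float64(0.147)), (83, np.float64(0.1473)), (82, np.float64(0.1472)), (84, np.float64(0.1471))]
tip [-0.0605, -0.1851, 0.0159, 0.01] 0.09799039155554853
```

View pics/s5.png

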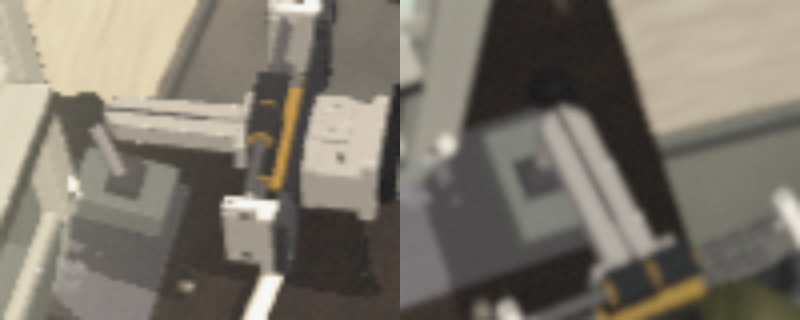

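The ball at (80,105) in the side half and (553,85) in the top half is now leaning back, right at the fingertips. I push a few mm more to the stop.

Call:
step_arm:
  plan:
    - {"dx": 0.005, "dy": 0, "dz": 0.03, "rx": 0, "ry": 0, "rz": 0, "claw": 1}
    - {"dx": 0.003, "dy": 0, "dz": 0.02, "rx": 0, "ry": 0, "rz": 0, "claw": 1}
    - {"dx": 0, "dy": 0, "dz": 0, "rx": 0, "ry": 0, "rz": 0, "claw": 1}
    - {"dx": 0, "dy": 0, "dz": 0, "rx": 0, "ry": 0, "rz": 0, "claw": 1}
    - {"dx": 0, "dy": 0, "dz": 0, "rx": 0, "ry": 0, "rz": 0, "claw": 1}

```text
time_s: 12.85
ee_pos: [0.5479, -0.0477, 0.1007]
eef_rot: [2.483, -1.351, 1.037]
force: [-3.1, -2.4, 0.2]
grip_width: 0.0008
grip_force: 1.7
```

Call:
step_arm:
  plan:
    - {"dx": 0, "dy": 0, "dz": -0.2, "rx": 0, "ry": 0, "rz": 0, "claw": 1}
    - {"dx": 0, "dy": 0, "dz": -0.3, "rx": 0, "ry": 0, "rz": 0, "claw": 1}
    - {"dx": 0, "dy": 0, "dz": -0.3, "rx": 0, "ry": 0, "rz": 0, "claw": 1}
    - {"dx": 0.2, "dy": 0, "dz": -0.1, "rx": 0, "ry": 0, "rz": 0, "claw": 1}
    - {"dx": 0, "dy": 0, "dz": 0, "rx": 0, "ry": 0, "rz": 0, "claw": 1}
    - {"dx": 0, "dy": 0, "dz": 0, "rx": 0, "ry": 0, "rz": 0, "claw": 1}

```text
time_s: 13.45
ee_pos: [0.4678, -0.0759, 0.1361]
eef_rot: [2.474, -1.35, 1.047]
force: [0.1, 0.9, 0.6]
grip_width: 0.0007
grip_force: 0.0
```

```bash
python3 chk.py; python3 - <<'E'
from h import *
P={}
for n in("side","top"):
    c=viewer.camera(n); p=cloud(c); lx,ly,_,_=loc(p); z=p[...,2]
    m=(abs(ly+.19)<.02)&(abs(lx+.08)<.065)&(z>.085)&(z<.115); print("ball",n,m.sum(),np.nanmedian(lx[m]),np.nanmedian(ly[m]),np.nanmax(z[m]),np.percentile(lx[m],[5,95]))
    for t in("brake_tip","marker","alloy_cube"):
        for d in viewer.recognise(t,c)[:1]: print(t,d["score"],np.round(d["rect"]))
E
```

```text
13.45 [ 0.4678 -0.0759  0.1361] [0.1 0.9 0.6] TCP loc [np.float64(-0.1568), np.float64(-0.1854), np.float64(0.0278), np.float64(0.1128)]
side lip top [(46, np.float64(0.1492)), (51, np.float64(0.1494)), (57, np.float64(0.149)), (59, np.float64(0.149)), (56, np.float64(0.149))]
top lip top [(76, np.float64(0.147)), (81, np.float64(0.1471)), (79, np.float64(0.1471)), (86, np.float64(0.1471)), (81, np.float64(0.1472))]
ball side 69 -0.043198389734938974 -0.18220484714554122 0.10734139325915495 [-0.05228851 -0.03266159]
brake_tip 0.4 [266. 105. 273. 110.]
marker 0.75 [302. 142. 320. 178.]
alloy_cube 0.71 [180.  47. 297. 224.]
ball top 109 -0.046113810806985706 -0.1880512040806407 0.10769594224911037 [-0.0556695  -0.03527379]
brake_tip 0.55 [369. 138. 382. 164.]
marker 0.61 [334. 213. 389. 230.]
alloy_cube 0.81 [270. 214. 290. 234.]
```

Ball at lx ≈ −0.044 m, which is the stop. The lip is level with the pointer, the arm is clear, and the block and marker near the work have not moved.

```bash
python3 -c "
from station import hand_in; print(hand_in())"
```

```text
the job is handed in; nothing more can be done
None
```

I pushed the window up from under its lip until it measured level with the mark's pointer, pushed the brake lever back to its stop, and handed the job in at about 13.5 s; no verdict was returned.

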